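# Start the dispersion bath from its control box

### The job

Start the dispersion bath with the grey control box on the worktop: press the white button, then the yellow, then the green, one at a time, each fully down and let right up again before the next. Never press the red stop button.

Things in the scene. Friction and masses are not known exactly. Their poses are not given: they have to be found in the camera images.
- control_box: grey control box (grey panel on top), 126 x 276 mm, panel 42 mm above the worktop, fixed. Origin: centre of its underside; y along its length, z up. Four buttons alike but for colour stand in a row along y, 62 mm apart, 15 mm nearer the robot than its middle; a flat dark display lies behind them. The order of the colours and the box's place and turn (up to 20 degrees) vary.
- white_top (a point): centre of the top face of the white push button: white plastic cap 36 mm across, on a black round bezel 52 mm across. At rest the point is 66 mm above the worktop and the cap stands 12 mm proud of its bezel. Pressed straight down it starts to move at 1.5 N, travels 8 mm, meets its stop at 5 N and springs back. z up.
- yellow_top (a point): centre of the top face of the yellow push button: yellow plastic cap 36 mm across, on a black round bezel 52 mm across. At rest the point is 66 mm above the worktop and the cap stands 12 mm proud of its bezel. Pressed straight down it starts to move at 1.5 N, travels 8 mm, meets its stop at 5 N and springs back. z up.
- green_top (a point): centre of the top face of the green push button: green plastic cap 36 mm across, on a black round bezel 52 mm across. At rest the point is 66 mm above the worktop and the cap stands 12 mm proud of its bezel. Pressed straight down it starts to move at 1.5 N, travels 8 mm, meets its stop at 5 N and springs back. z up.
- red_top (a point): centre of the top face of the red push button (emergency stop): red plastic cap 36 mm across, on a black round bezel 52 mm across. At rest the point is 66 mm above the worktop and the cap stands 12 mm proud of its bezel. Pressed straight down it starts to move at 1.5 N, travels 8 mm, meets its stop at 5 N and springs back. z up.

How it is judged:
On the way, in this order (a step that is already met when the one before it is completed fails the run):
1. the white button is pushed down at least 5.5 mm while the others are up (height (world z) of white_top below 0.0605 m and height (world z) of each of yellow_top, green_top, red_top above 0.0645 m), for 0.04 s.
2. the white button is let up again (height (world z) of each of white_top, yellow_top, green_top, red_top above 0.0645 m), for 0.04 s.
3. the yellow button is pushed down at least 5.5 mm while the others are up (height (world z) of yellow_top below 0.0605 m and height (world z) of each of white_top, green_top, red_top above 0.0645 m), for 0.04 s.
4. the yellow button is let up again (all of step 2), for 0.04 s.
5. the green button is pushed down at least 5.5 mm while the others are up (height (world z) of green_top below 0.0605 m and height (world z) of each of white_top, yellow_top, red_top above 0.0645 m), for 0.04 s.
6. the green button is let up again (all of step 4), for 0.04 s.
At the end, for the whole second after the job is handed in: All four buttons, white, yellow, green and red, are fully up again (within 1.5 mm of rest) (all of step 6); the robot touches nothing.
It fails at once if the red stop button is pushed down more than 2.5 mm (height (world z) of red_top below 0.0635 m).
It fails at once if two buttons are down at once (each more than 3 mm) (height (world z) of each of white_top, yellow_top below 0.063 m or height (world z) of each of white_top, green_top below 0.063 m or height (world z) of each of yellow_top, green_top below 0.063 m).
It also fails if it takes over 35 s, if anything falls off the work surface, if the arm or the gripper's body presses on something with over 40 N, if the wrist force passes 120 N, or if a joint passes its speed limit or range.

### The arm

A 7-joint arm with a two-finger parallel gripper is mounted at the origin on a cart in front of the work surface, level with it; the furniture and walls round the work are solid. World frame = base frame: x ahead of the robot, y to its left, z up, the work surface at z = 0. Lengths are in m, angles in rad, forces in N, time in s.
With the tool pointing down it reaches from about 0.425 to 0.825 m from the base axis. Payload 3.6 kg.
Tool frame: the origin (TCP) lies where the fingers leave the gripper's body, on its centre line; the fingertips stand 73 mm ahead of it and the grasp point (between the pads) lies 54 mm ahead of it; z points along the fingers, y is the line along which they close (so a half turn about z gives the same grasp; the last joint's range is limited). The gripper opens to 85 mm and grips with 20 to 120 N. Pads are 22 mm wide; open, the fingers measure 114 mm over their backs; the gripper's body (76 mm by 85 mm) begins 54 mm behind the grasp point. The pads swing forward as they close: fully open they stand 13 mm farther back than shut.
Start: joints at [1.121, 0.615, -0.013, 1.423, 0.008, 1.103, -0.04], TCP at [0.267, -0.593, 0.304] pointing down, gripper open.
Joint ranges: [-3.12, 3.12], [-0.3, 2.06], [-1.34, 1.32], [0.26, 2.42], [-1.36, 4.5], [0.01, 1.98], [-2.84, 2.84]. Speed limits (rad/s): [2.79, 2.79, 3.14, 3.14, 3.14, 3.14, 3.14].

### API

Orientations are given as a unit quaternion [x, y, z, w].
In Python, from station import arm, snapshot, camera_info, ticket gives the robot as it stands. Calls block until the motion is done:
- arm.movep(position, orientation): joint-space move of the TCP to a pose.
- arm.line_to(position, velocity=0.15, ori=None): straight line of the TCP; ori=None keeps the orientation; velocity is the mean speed in m/s.
- arm.move_j(angles): joint-space move.
- arm.move_gripper(opening, effort=None): opening from 0.0 (shut) to 1.0 (fully open); effort is the grip in N (None keeps the last); returns when the fingers have stopped.
- arm.pause(seconds).
- arm.ik(position, orientation): joint angles nearest the present ones, or None.
- snapshot(name): name is "scene" or "top"; returns the picture (480x640x3 uint8, blue, green, red); there is no depth.
- camera_info(name): a dict with "fx", "fy", "cx", "cy" (pixels), "dist_coeffs" ([k1, k2, p1, p2, k3] as OpenCV has them; the pictures are not rectified), "R" (3x3) and "t" (3): a world point X has camera coordinates R X + t. Camera axes: x right, y down, z forward; pixel columns grow to the right and rows downward; lengths in m; the calibration is good to about 2 mm. A picture is of the moment at which its call begins. camera_info takes no time and is no camera call.
A pose or a line that the arm cannot do raises arm.MotionError and nothing moves.
- ticket.finish_job(): hands the job in; it is judged then, once.
Readings, each from a call of its own:
- arm.read_time(): time.
- arm.read_joint_positions(): joint angles.
- arm.read_dq(): joint speeds.
- arm.read_effort(): joint torques, N m.
- arm.read_tool_pos(): TCP position.
- arm.read_eef_rot(): TCP orientation.
- arm.read_ft_force(): force on the tool from outside, world axes, zero at the start.
- arm.read_wrist_torque(): the same for the moment, N m.
- arm.read_opening(): opening from 0.0 (shut) to 1.0 (fully open).
- arm.read_finger_force(): force on a finger pad.
Only numpy, scipy, OpenCV 4.12 (cv2) and the standard library are available. Lean on these libraries where they do the work, as an engineer would, in place of code of your own. Each camera call takes 0.05 s, during which the arm holds its last target. There are 200 camera calls.

## Working session

There is one attempt and no reset: what is moved stays moved. The work goes in short steps, each a Python script; the robot and the scene stay as the last script left them, time stands still between calls to the robot, and variables do not carry over. Pictures are saved under pics/ and viewed, at most 10 in all, crops included, and the job is handed in when it is done.

```bash
mkdir -p pics
python3 - <<'E'
from station import arm, snapshot, camera_info
import cv2
for n in("scene","top"):
    cv2.imwrite(f"pics/{n}0.png",snapshot(n)); c=camera_info(n); print(n,c)
print(arm.read_time(),arm.read_tool_pos(),arm.read_eef_rot(),arm.read_ft_force())
E
```

```text
scene {'fx': 454.35476742199825, 'fy': 454.35476742199825, 'cx': 316.47117001953933, 'cy': 240.81778834373785, 'dist_coeffs': array([-0.10143461,  0.        ,  0.        ,  0.        ,  0.        ]), 'R': array([[-0.56730263, -0.82347583, -0.00743565],
       [-0.64254051,  0.4482655 , -0.62144971],
       [ 0.51508195, -0.34777235, -0.78341877]]), 't': array([0.34602205, 0.33098067, 0.66633978])}
top {'fx': 563.0227373407199, 'fy': 563.0227373407199, 'cx': 312.29650211946336, 'cy': 243.45268864662899, 'dist_coeffs': array([-0.0287302,  0.       ,  0.       ,  0.       ,  0.       ]), 'R': array([[-0.00349293, -0.99985261,  0.01680955],
       [-0.9934397 ,  0.00154813, -0.11434669],
       [ 0.11430382, -0.01709867, -0.99329868]]), 't': array([0.06191643, 0.50734288, 0.86781924])}
0.1 [ 0.26652311 -0.59226863  0.3028434 ] [ 9.77723441e-01  2.09894046e-01 -2.62407075e-04 -1.13701525e-03] [ 0.190817   -0.32499475 -0.00147216]
```

View pics/top0.png

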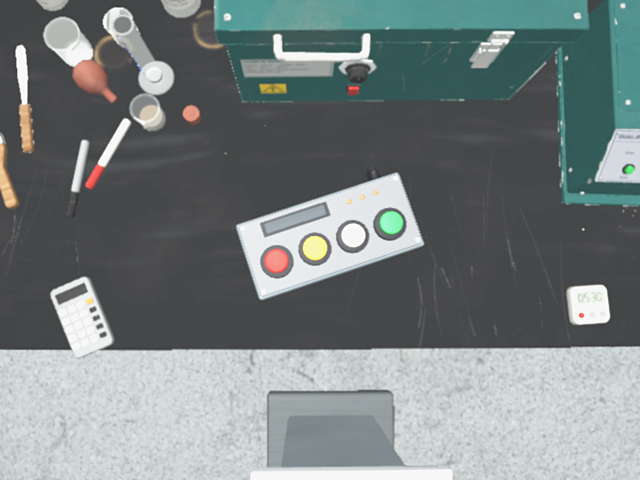

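View pics/scene0.png

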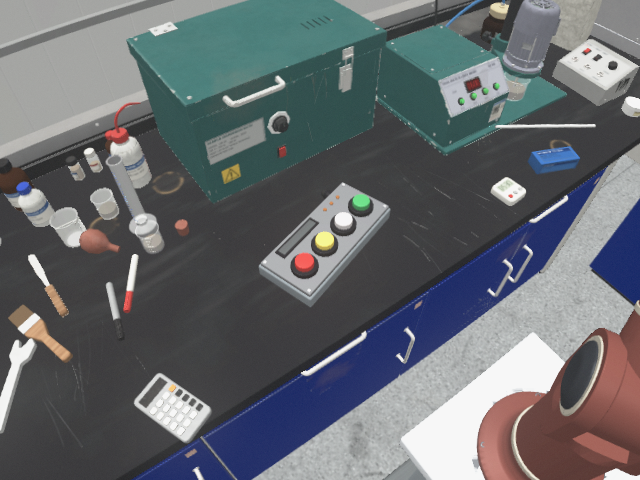

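The top view shows red (277,261), yellow (315,248), white (352,236) and green (390,223) in a row. The scene view shows the same order, with the caps at about red (304,264), yellow (324,241), white (343,223) and green (361,204).

```bash
cat > find.py <<'E'
import cv2, numpy as np
from station import camera_info
SEED={"top":dict(red=(277,261),yellow=(315,248),white=(352,236),green=(390,223)),
      "scene":dict(red=(304,264),yellow=(324,241),white=(343,223),green=(361,204))}
def ray(n,uv):
    c=camera_info(n); K=np.array([[c["fx"],0,c["cx"]],[0,c["fy"],c["cy"]],[0,0,1]])
    p=cv2.undistortPoints(np.array([[uv]],float),K,c["dist_coeffs"])[0,0]
    R=np.array(c["R"]); return -R.T@c["t"], R.T@np.array([*p,1])
def onplane(n,uv,z):
    o,d=ray(n,uv); return o+d*(z-o[2])/d[2]
def cap(n,img,col):
    h,s,v=cv2.split(cv2.cvtColor(img,cv2.COLOR_BGR2HSV)); u0,v0=SEED[n][col]
    m={"red":((h<10)|(h>170))&(s>110),"yellow":(abs(h.astype(int)-28)<10)&(s>90),
       "green":(abs(h.astype(int)-70)<20)&(s>90),"white":(s<60)&(v>130)}[col]&(v>90)
    roi=np.zeros_like(h); cv2.circle(roi,(u0,v0),20 if n=="top" else 14,255,-1)
    k,l,st,ce=cv2.connectedComponentsWithStats((m&(roi>0)).astype(np.uint8))
    i=l[v0,u0]; assert i>0,(n,col)
    return ce[i],st[i,4]
E
python3 - <<'E'
from find import *
P={}
for n in SEED:
    img=cv2.imread(f"pics/{n}0.png")
    for c in SEED[n]:
        uv,a=cap(n,img,c); P[n,c]=onplane(n,uv,.066 if n=="top" else .063); print(n,c,uv.round(1),a,P[n,c].round(4))
    print([np.linalg.norm(P[n,a]-P[n,b]).round(4) for a,b in(("red","yellow"),("yellow","white"),("white","green"))])
from station import arm
print(arm.read_joint_positions())
E
```

```text
Traceback (most recent call last):
  File "find.py", line 17, in cap
    i=l[v0,u0]; assert i>0,(n,col)
                       ^^^
AssertionError: ('top', 'red')
```

Run:
```python
from find import *
for n in SEED:
    img=cv2.imread(f"pics/{n}0.png"); hs=cv2.cvtColor(img,cv2.COLOR_BGR2HSV)
    for c,(u,v) in SEED[n].items(): print(n,c,hs[v,u],hs[v,u+8],hs[v+5,u-6])
```

```text
top red [  3 107 247] [  3 123 248] [  2 115 247]
top yellow [ 30  73 247] [ 30  88 247] [ 30  72 247]
top white [  0   0 247] [  0   0 247] [  0   0 248]
top green [ 75 102 247] [ 72 118 246] [ 76  94 249]
scene red [  1 158 246] [  1 171 201] [  1 164 163]
scene yellow [ 30 100 247] [ 30 108 247] [ 24 141 195]
scene white [  0   1 247] [ 15   9 163] [ 0  6 87]
scene green [ 67 126 226] [ 68 105 109] [66 44 82]
```

```bash
sed -i 's/s>110/s>50/; s/s>90/s>45/g' find.py
python3 - <<'E'
from find import *
P={}
for n in SEED:
    img=cv2.imread(f"pics/{n}0.png")
    for c in SEED[n]:
        uv,a=cap(n,img,c); P[n,c]=onplane(n,uv,.066 if n=="top" else .062); print(n,c,uv.round(1),a,P[n,c].round(4))
    print([np.linalg.norm(P[n,a]-P[n,b]).round(4) for a,b in(("red","yellow"),("yellow","white"),("white","green"))])
E
```

```text
top red [276.1 260.5] 490 [0.4772 0.1163 0.066 ]
top yellow [314.6 247.7] 497 [0.4967 0.0578 0.066 ]
top white [352.5 235. ] 515 [ 5.161e-01 -3.000e-04  6.600e-02]
top green [390.7 222.5] 484 [ 0.5355 -0.0593  0.066 ]
[np.float64(0.0616), np.float64(0.0613), np.float64(0.0621)]
scene red [303.9 262. ] 332 [0.4777 0.1181 0.062 ]
scene yellow [324.1 240.7] 312 [0.4971 0.0597 0.062 ]
scene white [342.9 218.8] 333 [ 0.5207 -0.0018  0.062 ]
scene green [360.6 201.9] 254 [ 0.5368 -0.0582  0.062 ]
[np.float64(0.0616), np.float64(0.0659), np.float64(0.0586)]
```

```bash
cat > press.py <<'E'
from station import arm
import numpy as np
Q=[1,0,0,0]; L=.073
XY=dict(white=(.5165,0),yellow=(.4967,.058),green=(.5355,-.059))
def press(c):
    x,y=XY[c]
    if arm.read_tool_pos()[2]<.25 : arm.line_to([x,y,.085+L],.12,Q)
    else: arm.movep([x,y,.12+L],Q); arm.line_to([x,y,.085+L],.1)
    arm.pause(.2); f0=arm.read_ft_force()[2]; z=.070; arm.line_to([x,y,z+L],.06)
    while z>.0555:
        z-=.0008; arm.line_to([x,y,z+L],.02)
        f=arm.read_ft_force()[2]-f0
        if f>6: break
    arm.pause(.15); p=arm.read_tool_pos(); f=arm.read_ft_force()[2]-f0
    arm.line_to([x,y,.085+L],.08); arm.pause(.15)
    print(c,"cmd tip",round(z,4),"tool",p.round(4),"tip",round(p[2]-L,4),"f",f.round(2),"t",arm.read_time())
E
python3 - <<'E'
from press import *
print(arm.ik([.5165,0,.158],Q))
arm.move_gripper(0.0,20); print(arm.read_opening(),arm.read_time())
press("white")
from station import snapshot
import cv2; cv2.imwrite("pics/scene1.png",snapshot("scene"))
E
```

```text
[-0.07369009  0.61359684  0.04709632  1.96396648 -0.05064206  0.56513157
 -1.56319325]
-0.0008771942967759432 0.8667
white cmd tip 0.0572 tool [0.5166 0.     0.1307] tip 0.0577 f 8.38 t 9.0917
```

View pics/scene1.png

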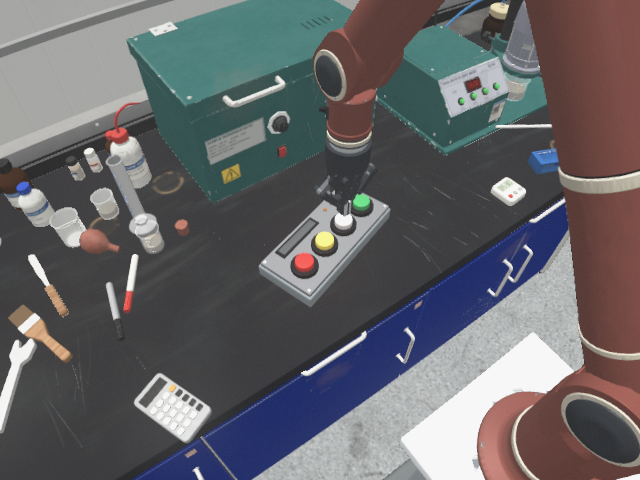

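The fingertips stand just above the centre of the white cap, at about (344,215). White went to its stop (tip at 57.7 mm, 8.4 N) and the cap is up again, so I'm moving on to yellow and green.

Run:
```python
from press import *
press("yellow"); press("green")
x,y=XY["green"]; arm.line_to([x,y,.25],.15); print(arm.read_time())
from station import snapshot
import cv2; cv2.imwrite("pics/scene2.png",snapshot("scene"))
```

```text
yellow cmd tip 0.0572 tool [0.4968 0.058  0.1307] tip 0.0577 f 8.04 t 15.2
green cmd tip 0.0572 tool [ 0.5356 -0.059   0.1307] tip 0.0577 f 8.7 t 21.775
22.5417
```

View pics/scene2.png

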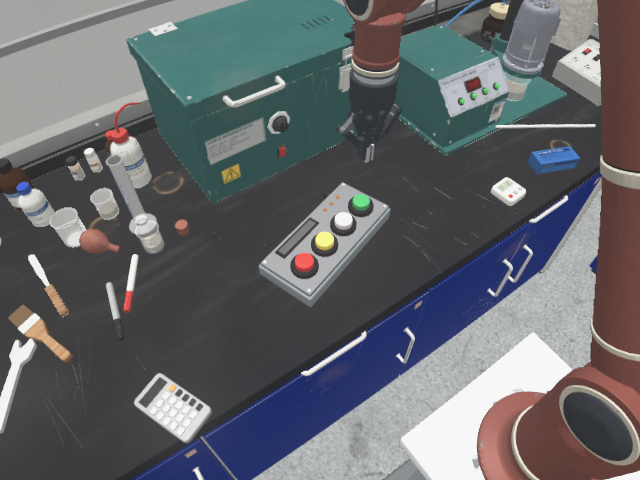

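All four caps, from (304,264) to (361,204), are up, and the gripper hangs clear at about (370,155).

```bash
python3 -c "
from station import ticket
print(ticket.finish_job())"
```

```text
the job is handed in; nothing more can be done
None
```

I pressed white, yellow and green in that order, each down to its stop and let up again. Red was never touched, and I handed the job in at about 22.5 s with the arm clear; no verdict was returned.

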